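Lock the tube cassette into its dock with the cam lock

TASK

Slide the blue tube cassette along its guides into the dock until it meets the seal inside, then turn the red-handled cam lock clockwise, up to half a turn, so that its hook catches the bolt and draws the cassette in firmly against the seal. How far it has to turn differs each time: stop when it feels firmly tight and do not force it further, or the seal is crushed. Let go, and leave everything else on the bench where it is.

Things in the scene. Friction and masses are not known exactly. Their poses are not given: they have to be found in the camera images.
- dock: White and grey fixed dock (all sizes in mm). Origin on the bench top under the cam's upright axis; its +x is the way the cassette slides in. Base plate 90 wide, x = -250 to +50, top at z = 12. Two white guide rails 8 thick (inner faces 69 apart, tops at z = 36) from x = -240 to -44. A white hood spans x = -98 to -44, z = 42 to 47, and hides the seal.
- hood (a point): Middle of the hood's top, 47 above the bench, 71 before the cam axis. Under it sits the seal: two rubber pads on stiff springs, 25 N/mm. Their place differs from start to start and cannot be seen: the cassette's nose first touches them when its bolt is 15 to 21.5 from the cam axis.
- cassette: Loose blue tube cassette, 0.6 to 1 kg, between the guides (1.5 play each side, slippery), pulled out. Origin under the middle of its main block, which is 70 long (x), 66 wide, 48 high. Nose 60 wide, 26 high from x = 35 to 65, steel tongue to x = 133 with an upright bolt head 10 across at x = 125. White finger tab on top at the rear: x = -35 to -25, 34 wide, z = 48 to 76. Slide it along the dock's +x.
- push_face (a point): Middle of the cassette's flat rear face (looking to the dock's -x), 36 above the bench; the tab above is flush with it. Pushed here the cassette slides with 1 to 3 N; once the nose meets the seal the force rises steeply.
- bolt_head (a point): Axis of the upright bolt head on the cassette's tongue, 32 above the bench. It must be within 23 of the cam axis (as it is when the nose touches the seal) before the cam is turned, else the hook's tip misses it.
- cam_axis (a point): On the cam's upright axis at the height of the hook, 32 above the bench.
- cam_grip (a point): On the cam's axis, at the top of its red bar grip, 77 above the bench. The bar is 60 long, 14 wide, 30 high (47 to 77 above the bench), on a clear disc 84 across, top at 47.
- cam_angle (a joint): Angle of the cam in rad, growing clockwise seen from above; 0 is fully open, 3.3 the end. The bar's yaw is the dock's yaw minus this angle. The hook's tip passes the bolt at 0.8, then the scroll closes in by 5 mm per rad. It stays where it is left, but eases back by up to 0.1 rad when let go under load.
- cam: The cam lock: red bar, clear disc and, under it, the steel scroll hook. Origin on its axis at the bench top, +x along the bar. Turning it takes about 0.05 N m until the hook draws on the bolt, somewhere between 1.2 and 2.7 rad; then the torque climbs by 0.1 to 0.2 N m per 0.1 rad. It is firmly tight at about 0.45 N m (0.3 to 0.6); 0.7 N m crushes the seal.
- tray: Bystander: shallow white plastic tray 90 x 130 x 22; origin under its middle. Leave it alone.
- tube_rack: Bystander: blue rack 55 x 110 x 45 with white caps; origin under its middle. Leave it alone.
- buffer_jar: Bystander: jar with blue cap, 56 across, 70 tall; origin under its middle. Leave it alone.
- capped_tube: Bystander: clear tube with blue cap, 30 across, 75 tall, standing; origin under its middle. Leave it alone.
- beaker: Bystander: glass beaker 60 across, 70 tall; origin under its middle. Leave it alone.
- timer: Bystander: grey timer 50 x 30 x 14; origin under its middle. Leave it alone.
- tip_box: Bystander: green pipette-tip box with clear lid, 80 x 115 x 68; origin under its middle. Leave it alone.
There are look-alikes about, which are no part of the job. What is shaped like the cassette but orange is not meant.

How it is judged (in metres and radians):
On the way, in this order (a step that is already met when the one before it is completed fails the run):
1. the cassette is slid in: bolt head within 23.5 mm of the cam axis (horizontal distance between bolt_head and cam_axis below 0.0235 m), for 0.2 s.
2. the cam has been turned and its hook draws on the bolt (value of joint cam_angle above 1 rad and contact force between cam and cassette above 12 N), for 0.2 s.
At the end, for the whole second after the job is handed in: The cassette sits level and at rest in the dock with its bolt within 23.5 mm of the cam axis, the cam is turned by more than 1.0 rad, and its hook pulls on the bolt with 12 to 60 N after release (all of step 2 and horizontal distance between bolt_head and cam_axis below 0.0235 m and linear speed of cassette below 0.01 m/s and angle between cassette's own z axis and vertical below 0.06 rad); the robot touches nothing.
It fails at once if the lock is forced: the hook pulls on the bolt with more than 60 N and crushes the seal (contact force between cam and cassette above 60 N).
It fails at once if a bystander is moved by more than 20 mm (distance of any of tray, tube_rack, buffer_jar, capped_tube, beaker, timer, tip_box from where it was at the start of the episode above 0.02 m).
It also fails if it takes over 67 s, if anything falls off the work surface, if the arm or the gripper's body presses on something with over 40 N, if the wrist force passes 120 N, or if a joint passes its speed limit or range.

ROBOT

A 7-joint arm with a two-finger parallel gripper is mounted at the origin on the work surface. World frame = base frame: x ahead of the robot, y to its left, z up, the work surface at z = 0. Lengths are in m, angles in degrees, forces in N, time in s.
With the tool pointing down it reaches from about 0.425 to 1.025 m from the base axis. Payload 9.4 kg.
Tool frame: the origin (TCP) lies between the finger pads; the fingertips stand 8 mm ahead of it and the grasp point (between the pads) lies 11 mm behind it (r.finger_overhang is the z of the fingertips in the tool frame, in m); z points along the fingers, x is the direction in which the jaws open and shut, and the axes are right-handed (so a half turn about z gives the same grasp; the last joint's range is limited). The gripper opens to 93 mm and grips with 3 to 60 N. Pads are 15 mm wide; open, the fingers measure 128 mm over their backs; the gripper's body (75 mm by 188 mm) begins 65 mm behind the grasp point.
Start: joints at [-69.54, 34.337, -0.143, 91.639, 0.103, 54.024, -4.572], TCP at [0.305, 0.658, 0.227] pointing down, gripper open.
Joint ranges: [-147.43, 147.43], [-19.82, 112.94], [-74.19, 73.91], [6.32, 146.72], [-59.91, 239.91], [6.04, 106.73], [-150.56, 150.56]. Speed limits (degrees/s): [127.2, 127.2, 172.46, 172.46, 180, 180, 180].

INTERFACE

Orientations are given as [roll, pitch, yaw] about the fixed x, y, z axes, in that order (R = Rz(yaw) Ry(pitch) Rx(roll)).
In Python, from bench import r gives the robot as it stands.
- The arm moves only by the tool servo_tool, never from a script. Its argument "commands" is a list of rows, each a list of 3 entries, a list of its own where there are three numbers: the shift along the tool's x, y, z in m, then the turn, a rotation vector about the tool's x, y, z in rad, then the opening, from 0 (shut) to 1 (fully open). A call has 1 to 8 rows; each row is the pose to reach, as a shift and turn from the pose measured when the call began, along the tool's axes at that moment; what a row does not reach only later rows make up. A row lasts 1/8 s, in which the tool goes at most 62.5 mm and 10.7 degrees, less where a joint would pass 70% of its speed; a pose out of reach is approached as far as the arm can. A call with a gripper value outside its range is refused whole. The fingers move at their own pace and stop on an object; "newtons" is the grip in N (left out, the last holds). Time passes only in rows, so rows that repeat a pose let the fingers close. It gives the time, the measured TCP pose, the force and the opening at its end, in the units of the state.
- r.sense(): the state, without advancing time (a new reading comes with each control period).
- r.grab_frame(name): name is "side" or "top"; returns the picture (400x640x3 uint8, red, green, blue); there is no depth.
- r.camera_params(name): a dict with "fovy" (degrees; the focal length in pixels is half the picture's height over the tangent of half this angle, whatever the lens; pixels are square), "cx", "cy" (the principal point, pixels), "k1" (the pictures are not rectified: a ray, as slopes to the right and down, at radius r is drawn at 1 + k1 r^2 times it, then the intrinsics apply), "rvec" (rotation vector, rad) and "tvec" (3), from world to camera coordinates, as OpenCV has them. Camera axes: x right, y down, z forward; pixel columns grow to the right and rows downward; lengths in m; the calibration is good to about 2 mm. A picture is of the moment at which its call begins. camera_params takes no time and is no camera call.
- r.sign_off(): hands the job in, once; it reports no verdict.
The state is a dict: "time_s": time; "q": joint angles; "joint_velocities": joint speeds; "effort": joint torques, N m; "eef_pos": TCP position; "tool_rot": TCP orientation; "force": force on the tool from outside, world axes, zero at the start; "wrist_torque": the same for the moment, N m; "gripper_width": finger opening in m.
Only numpy, scipy, OpenCV 4.12 (cv2) and the standard library are available. Lean on these libraries where they do the work, as an engineer would, in place of code of your own. Each camera call takes 0.05 s, during which the arm holds its last target. There are 200 camera calls.

## Working session

There is one attempt and no reset: what is moved stays moved. The work goes in short steps, Python scripts to look and compute and a tool call to move; the robot and the scene stay as the last step left them, time stands still between calls to the robot, and variables do not carry over. Pictures are saved under pics/ and viewed, about 8 in all and at most 12, crops included, and the job is handed in when it is done.

Besides the shell and the picture viewer there is one more tool, called by a JSON object that holds its "op" and its "data", one argument or row to a line. servo_tool: Moves the arm, as the interface text tells. Its arguments: {"type":"object","properties":{"commands":{"type":"array","items":{"type":"array"}},"newtons":{"type":"number"}},"required":["commands"]}

```bash
ls; mkdir -p pics
python3 - <<'E'
from bench import r
import cv2,numpy as np
for n in("side","top"):
    im=r.grab_frame(n); cv2.imwrite(f"pics/{n}0.png",im[:,:,::-1]); print(n,r.camera_params(n))
print(r.sense())
E
```

```text
pics
side {'fovy': 56.923847644335495, 'cx': 316.17085086927335, 'cy': 199.14138779954177, 'k1': -0.07206056503607922, 'rvec': array([ 2.06276574, -0.93584035,  0.45527326]), 'tvec': array([-0.31555978,  0.34272462,  0.5007008 ])}
top {'fovy': 44.66125121030367, 'cx': 325.6998249499882, 'cy': 195.4839091757927, 'k1': -0.15302000658601878, 'rvec': array([ 2.12775352, -2.15122221,  0.16260311]), 'tvec': array([0.08449606, 0.55520756, 1.25059707])}
{'time_s': 0.1, 'q': array([-69.53910202,  34.38036968,  -0.14409848,  91.67716957,
         0.10383416,  54.02439154,  -4.57197205]), 'joint_velocities': array([-0.07739112, -0.09476711, -0.06233926, -0.07606444,  0.0737113 ,
        0.04865313,  0.14071311]), 'effort': array([ 5.65370676e-03, -7.66552019e+01,  1.50246955e+00, -2.52937013e+01,
       -5.23106055e-02,  1.35812885e-02,  3.24863140e-05]), 'eef_pos': array([0.30458751, 0.65743072, 0.22583611]), 'tool_rot': array([1.79990915e+02, 8.13389611e-02, 6.51471636e+01]), 'force': array([0.12954202, 0.28579136, 0.31385669]), 'wrist_torque': array([-0.02957513,  0.00896594, -0.00754022]), 'gripper_width': 0.09326217021383772}
```

View pics/side0.png

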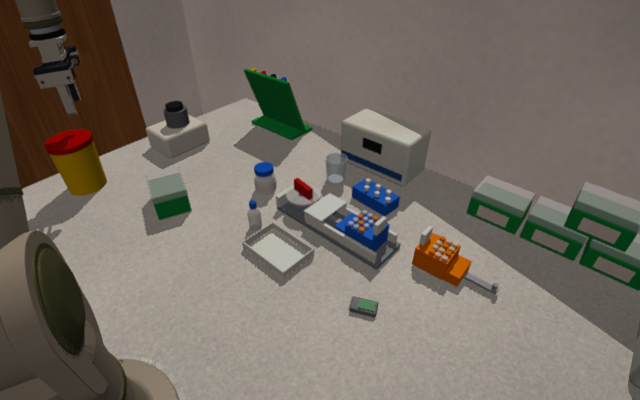

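View pics/top0.png

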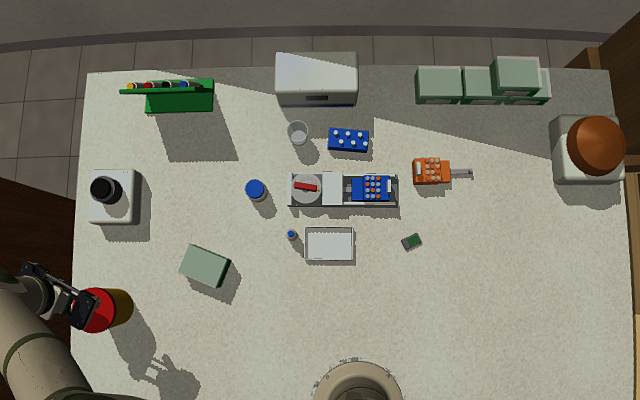

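The top view shows the dock at about (343,190), with the red cam bar at (306,187) and the blue cassette at (372,188). Dock +x points to image left, which is world +y. The orange look-alike is at (432,170), with its tongue pointing away and no dock. The blue tube rack at (348,139) has no tab or tongue. The blue block between the guides is therefore the one meant. I'll confirm that in an enlarged crop while I measure.

```bash
cat > h.py <<'E'
import cv2,numpy as np
from bench import r
def cam(n):
    p=r.camera_params(n); f=200/np.tan(np.radians(p['fovy']/2))
    return np.array([[f,0,p['cx']],[0,f,p['cy']],[0,0,1]]),np.array([p['k1'],0,0,0,0.]),cv2.Rodrigues(p['rvec'])[0],p['tvec']
def ray(n,px):
    K,d,R,t=cam(n); u=cv2.undistortPoints(np.array(px,float).reshape(-1,1,2),K,d).reshape(-1,2)
    return -R.T@t,np.c_[u,np.ones(len(u))]@R
def plane(n,px,z):
    c,d=ray(n,px); return c+d*((z-c[2])/d[:,2])[:,None]
def tri(a,b):
    c1,d1=ray('top',a);c2,d2=ray('side',b);d1=d1[0];d2=d2[0]
    s=np.linalg.lstsq(np.c_[d1,-d2],c2-c1,rcond=None)[0]
    p,q=c1+s[0]*d1,c2+s[1]*d2; return (p+q)/2,np.linalg.norm(p-q)
def proj(n,P):
    K,d,R,t=cam(n); return cv2.projectPoints(np.array(P,float).reshape(-1,1,3),R,t,K,d)[0].reshape(-1,2)
E
python3 - <<'E'
from h import *
T=cv2.imread('pics/top0.png');S=cv2.imread('pics/side0.png')
a=cv2.resize(T[160:220,275:410],None,fx=5.5,fy=5.5,interpolation=cv2.INTER_CUBIC)
b=cv2.resize(S[170:270,270:405],None,fx=2.6,fy=2.6,interpolation=cv2.INTER_CUBIC)
im=np.zeros((600,742,3),np.uint8);im[:a.shape[0],:a.shape[1]]=a[:,:742];im[335:335+b.shape[0],:b.shape[1]]=b
cv2.imwrite('pics/crop1.png',im)
for n,I,w in(('top',T,(275,160,410,220)),('side',S,(270,170,405,270))):
    x0,y0,x1,y1=w;h=cv2.cvtColor(I[y0:y1,x0:x1],cv2.COLOR_BGR2HSV)
    H,s,v=h[...,0],h[...,1],h[...,2]
    for nm,m in(('red',((H<6)|(H>172))&(s>150)&(v>60)),('blue',(H>105)&(H<130)&(s>120))):
        c,_=cv2.findContours(m.astype(np.uint8),0,2)
        for k in sorted(c,key=cv2.contourArea)[::-1][:2]:
            rc=cv2.minAreaRect(k+np.array([x0,y0]));print(n,nm,cv2.contourArea(k),np.round(rc[0],1),np.round(rc[1],1),rc[2],np.round(cv2.boxPoints(rc),1).tolist())
E
```

```text
top red 87.0 [305.1 185.7] [22.5  4.9] 9.462321281433105 [[293.6000061035156, 186.3000030517578], [294.3999938964844, 181.39999389648438], [316.6000061035156, 185.10000610351562], [315.79998779296875, 190.0]]
top blue 864.0 [370. 188.] [26. 38.] 90.0 [[351.0, 175.0], [389.0, 175.0], [389.0, 201.0], [351.0, 201.0]]
side red 189.0 [302.6 188.4] [23.8 10.8] 36.869895935058594 [[289.79998779296875, 185.60000610351562], [296.29998779296875, 177.0], [315.29998779296875, 191.1999969482422], [308.79998779296875, 199.89999389648438]]
side blue 758.0 [374.7 196.5] [48.2 24. ] 28.610458374023438 [[347.79998779296875, 195.5], [359.29998779296875, 174.39999389648438], [401.6000061035156, 197.5], [390.1000061035156, 218.60000610351562]]
side blue 695.5 [363.5 227.1] [51.9 30.1] 30.465543746948242 [[333.5, 226.89999389648438], [348.79998779296875, 200.89999389648438], [393.5, 227.1999969482422], [378.20001220703125, 253.1999969482422]]
```

View pics/crop1.png

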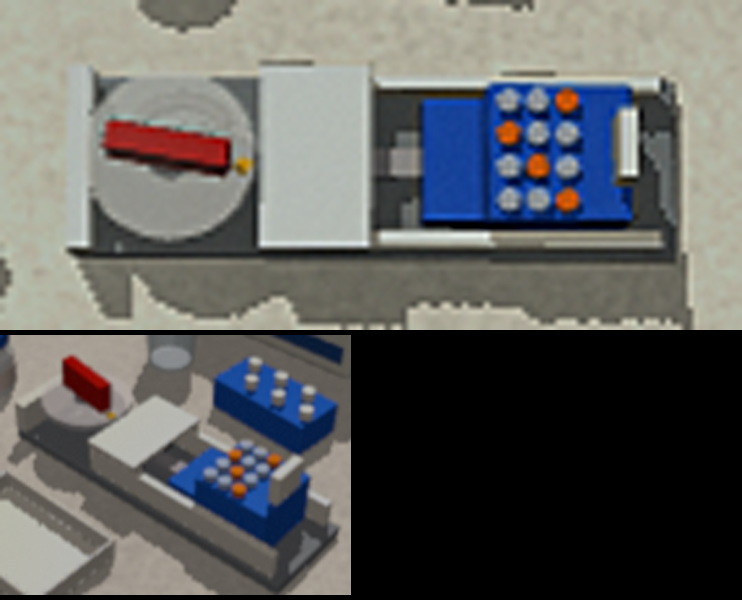

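The crop confirms it: the blue cassette sits between the guides, its white tab faces image right (about (389,186)), and the hood is at about (332,188). The orange twin lies outside the dock. Next I'll triangulate the hood, bar and tab.

Run:
```python
from h import *
np.set_printoptions(precision=4,suppress=True)
t=lambda u,v:(275+u/5.5-.4,160+v/5.5-.4)
s=lambda u,v:(270+u/2.6-.3,170+(v-335)/2.6-.3)
for nm,a,b in[('hood+y-x',t(258,247),s(90,437)),('hood+y+x',t(258,65),s(155,397)),('hood-y+x',t(373,65),s(200,430)),('hood-y-x',t(373,247),s(137,475)),
 ('bar end+y',t(106,135),s(67,361)),('bar end-y',t(231,152),s(107,386)),('tab+x',t(627,107),s(298,460)),('tab-x',t(627,178),s(272,478))]:
    print(nm,*tri(a,b))
H=plane('top',[t(258,247),t(258,65),t(373,65),t(373,247)],.047);print(H,H.mean(0))
print('yaw',np.degrees(np.arctan2(*(H[0]+H[1]-H[2]-H[3])[1::-1])))
print('base', plane('top',[t(680,80),t(680,258)],.012))
print('disc',plane('top',[t(172,156)],.047)); print('disc lr',plane('top',[t(90,156),t(254,156),t(172,75),t(172,238)],.047))
print('bar',plane('top',[t(107,122),t(230,140),t(226,165),t(105,143)],.077))
print('tab',plane('top',[t(616,107),t(638,107),t(638,178),t(616,178)],.076))
```

```text
hood+y-x [0.5332 0.0878 0.0504] 0.005751779574700721
hood+y+x [0.6228 0.0876 0.0436] 0.003929689072843179
hood-y+x [0.623  0.0324 0.0335] 0.0005192253563956063
hood-y-x [0.5335 0.0329 0.0382] 0.0037691081459750157
bar end+y [0.5834 0.1603 0.0719] 0.002394233036228924
bar end-y [0.5734 0.1011 0.077 ] 0.001884078421945719
tab+x [ 0.5915 -0.0858  0.084 ] 0.0016542915105930034
tab-x [ 0.5571 -0.0843  0.0872] 0.0015045396094339881
[[0.5315 0.0897 0.047 ]
 [0.6207 0.0889 0.047 ]
 [0.6201 0.033  0.047 ]
 [0.5309 0.0345 0.047 ]] [0.5758 0.0615 0.047 ]
yaw 89.35421668093106
base [[ 0.6181 -0.1216  0.012 ]
 [ 0.5284 -0.1185  0.012 ]]
disc [[0.5763 0.1309 0.047 ]]
disc lr [[0.5768 0.1705 0.047 ]
 [0.5759 0.0912 0.047 ]
 [0.6162 0.1307 0.047 ]
 [0.5363 0.131  0.047 ]]
bar [[0.5878 0.1602 0.077 ]
 [0.5785 0.1021 0.077 ]
 [0.5666 0.1041 0.077 ]
 [0.5777 0.1612 0.077 ]]
tab [[ 0.5926 -0.081   0.076 ]
 [ 0.5925 -0.0914  0.076 ]
 [ 0.5583 -0.0903  0.076 ]
 [ 0.5585 -0.0799  0.076 ]]
```

{"op": "servo_tool", "data": {
  "commands": [
    [[-0.045,0.043,0],[0,0,0.1],0],
    [[-0.09,0.086,0],[0,0,0.2],0],
    [[-0.134,0.13,0],[0,0,0.3],0],
    [[-0.178,0.172,0],[0,0,0.4],0],
    [[-0.222,0.215,0],[0,0,0.5],0],
    [[-0.267,0.258,0],[0,0,0.6],0],
    [[-0.311,0.3,0],[0,0,0.7],0],
    [[-0.355,0.342,0],[0,0,0.8],0]
  ],
  "newtons": 20
}}

```text
time_s: 1.1
eef_pos: [0.466, 0.1897, 0.2264]
tool_rot: [179.9, 0.0, 19.1]
force: [1.3, 0.7, 0.2]
gripper_width: 0.0174
```

```bash
cat >> h.py <<'E'
from scipy.spatial.transform import Rotation as Ro
def go(p,yaw):
    "shift and turn, tool axes, to world p with the tool down at yaw"
    s=r.sense();R=Ro.from_euler('xyz',s['tool_rot'],degrees=True)
    print('t',s['time_s'],'pos',s['eef_pos'].round(4),'rot',s['tool_rot'].round(2),'F',s['force'].round(2),'M',s['wrist_torque'].round(3),'q',s['q'].round(0),'w',round(s['gripper_width'],4))
    print('shift',R.inv().apply(np.array(p)-s['eef_pos']).round(4),'turn',(R.inv()*Ro.from_euler('xyz',[180,0,yaw],degrees=True)).as_rotvec().round(4))
E
python3 -c "
from h import *
go([.576,-.135,.15],-.5)"
```

```text
t 1.1 pos [0.466  0.1897 0.2264] rot [1.7994e+02 4.0000e-02 1.9140e+01] F [1.27 0.71 0.16] M [-0.037 -0.042  0.024] q [-39.  20.  14. 121.  -7.  40.  -2.] w 0.0174
shift [-0.0025  0.3428  0.0768] turn [0.0011 0.0005 0.3427]
```

{"op": "servo_tool", "data": {
  "commands": [
    [[0,0.05,0.005],[0,0,0.06],0],
    [[0,0.105,0.015],[0,0,0.12],0],
    [[0,0.16,0.03],[0,0,0.18],0],
    [[0,0.215,0.045],[0,0,0.24],0],
    [[-0.001,0.27,0.06],[0,0,0.3],0],
    [[-0.0025,0.32,0.072],[0.001,0,0.343],0],
    [[-0.0025,0.343,0.077],[0.001,0,0.343],0],
    [[-0.0025,0.343,0.077],[0.001,0,0.343],0]
  ]
}}

```text
time_s: 2.1
eef_pos: [0.5758, -0.1373, 0.149]
tool_rot: [179.9, 0.1, -0.7]
force: [-0.8, 0.1, 0.0]
gripper_width: 0.0004
```

Run:
```python
from h import *
go([.5755,-.122,.037],-.5)
T=r.grab_frame('top');S=r.grab_frame('side')
a=cv2.resize(T[150:220,300:440],None,fx=5,fy=5,interpolation=cv2.INTER_CUBIC)
b=cv2.resize(S[160:270,290:430],None,fx=2.2,fy=2.2,interpolation=cv2.INTER_CUBIC)
im=np.zeros((600,700,3),np.uint8);im[:350]=a;im[352:352+b.shape[0],:b.shape[1]]=b
cv2.imwrite('pics/crop2.png',im[:,:,::-1])
```

```text
t 2.1 pos [ 0.5758 -0.1373  0.149 ] rot [ 1.7995e+02  9.0000e-02 -7.1000e-01] F [-0.81  0.12  0.02] M [-0.005  0.112  0.034] q [ -3.  32.  17. 114. -15.  36.  22.] w 0.0004
shift [-0.0003 -0.0154  0.112 ] turn [ 0.0009  0.0016 -0.0036]
```

View pics/crop2.png

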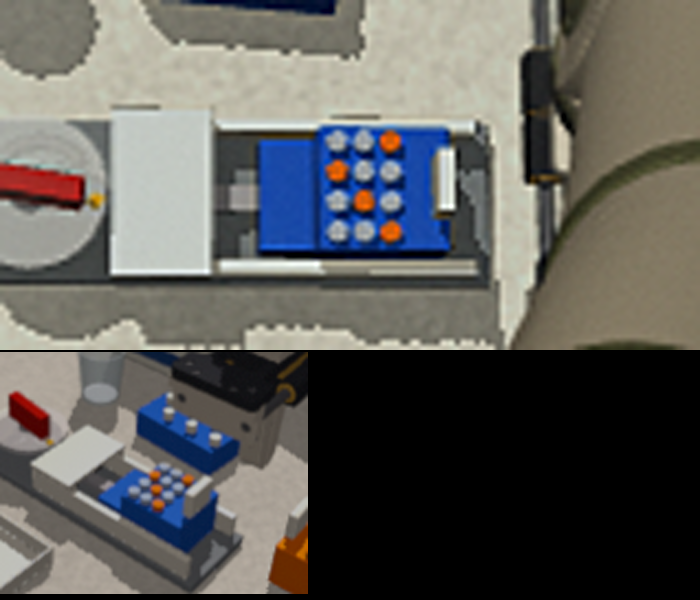

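Run:
```python
from h import *
for n in('top','side'):
    K,d,R,t=cam(n);print(n,(-R.T@t).round(3)); print(proj(n,[[.5758,-.1373,.141],[.5758,-.1373,.225]]).round(0).tolist())
S=r.grab_frame('side');cv2.imwrite('pics/side1.png',S[:,:,::-1])
```

```text
top [0.357 0.076 1.322]
[[413.0, 181.0], [419.0, 174.0]]
side [ 0.069 -0.363  0.575]
[[406.0, 210.0], [413.0, 173.0]]
```

View pics/side1.png

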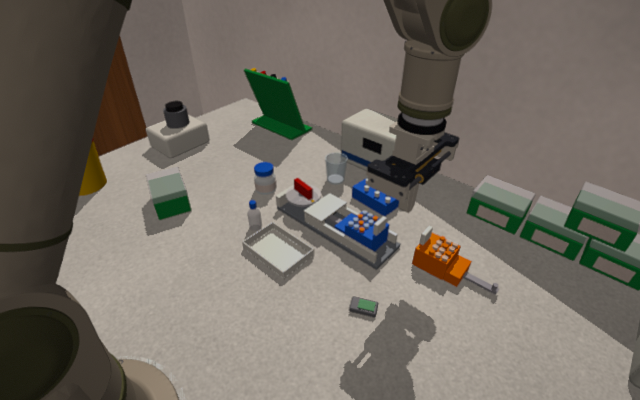

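The fingertips at (405,207) match the projection, behind the cassette and clear of the orange look-alike. I'll descend, then push.

{"op": "servo_tool", "data": {
  "commands": [
    [[0,0,0.04],[0,0,0],0],
    [[0,0,0.08],[0,0,0],0],
    [[0,0,0.112],[0,0,0],0],
    [[0,0,0.112],[0,0,0],0],
    [[0,-0.01,0.112],[0,0,0],0],
    [[0,-0.02,0.112],[0,0,0],0],
    [[0,-0.03,0.112],[0,0,0],0],
    [[0,-0.035,0.112],[0,0,0],0]
  ]
}}

```text
time_s: 3.25
eef_pos: [0.5766, -0.0983, 0.0385]
tool_rot: [180.0, -0.0, -0.4]
force: [0.1, -3.9, 3.1]
gripper_width: 0.0004
```

{"op": "servo_tool", "data": {
  "commands": [
    [[0,-0.006,0],[0,0,0],0],
    [[0,-0.012,0],[0,0,0],0],
    [[0,-0.018,0],[0,0,0],0],
    [[0,-0.024,0],[0,0,0],0],
    [[0,-0.028,0],[0,0,0],0],
    [[0,-0.031,0],[0,0,0],0],
    [[0,-0.032,0],[0,0,0],0]
  ]
}}

```text
time_s: 4.12
eef_pos: [0.5769, -0.0662, 0.0385]
tool_rot: [180.0, -0.1, -0.4]
force: [0.3, -5.0, 3.3]
gripper_width: 0.0004
```

{"op": "servo_tool", "data": {
  "commands": [
    [[0,-0.001,0],[0,0,0],0],
    [[0,-0.002,0],[0,0,0],0],
    [[0,-0.003,0],[0,0,0],0],
    [[0,-0.004,0],[0,0,0],0]
  ]
}}

```text
time_s: 4.62
eef_pos: [0.5769, -0.0621, 0.0386]
tool_rot: [180.0, -0.0, -0.4]
force: [-0.4, -4.1, 3.5]
gripper_width: 0.0005
```

{"op": "servo_tool", "data": {
  "commands": [
    [[0,-0.001,0],[0,0,0],0],
    [[0,-0.002,0],[0,0,0],0],
    [[0,-0.003,0],[0,0,0],0]
  ]
}}

```text
time_s: 5.0
eef_pos: [0.5769, -0.0591, 0.0385]
tool_rot: [180.0, -0.1, -0.4]
force: [-0.4, -5.4, 3.8]
gripper_width: 0.0005
```

{"op": "servo_tool", "data": {
  "commands": [
    [[0,-0.001,0],[0,0,0],0],
    [[0,-0.002,0],[0,0,0],0]
  ]
}}

```text
time_s: 5.25
eef_pos: [0.5769, -0.0573, 0.0386]
tool_rot: [180.0, -0.0, -0.4]
force: [0.5, -7.5, 2.5]
gripper_width: 0.0004
```

{"op": "servo_tool", "data": {
  "commands": [
    [[0,-0.001,0],[0,0,0],0],
    [[0,-0.0015,0],[0,0,0],0]
  ]
}}

```text
time_s: 5.5
eef_pos: [0.5767, -0.0572, 0.0386]
tool_rot: [179.9, -0.0, -0.5]
force: [-0.9, -9.7, 3.7]
gripper_width: 0.0006
```

{"op": "servo_tool", "data": {
  "commands": [
    [[0,-0.002,0],[0,0,0],0],
    [[0,-0.003,0],[0,0,0],0],
    [[0,-0.003,0],[0,0,0],0]
  ]
}}

```text
time_s: 5.88
eef_pos: [0.5762, -0.0569, 0.0386]
tool_rot: [179.7, -0.0, -0.7]
force: [-0.3, -12.9, 3.2]
gripper_width: 0.0004
```

Run:
```python
from h import *
go([.5755,-.08,.037],-.5)
S=r.grab_frame('side');T=r.grab_frame('top')
cv2.imwrite('pics/t2.png',T[:,:,::-1]);cv2.imwrite('pics/s2.png',S[:,:,::-1])
a=cv2.resize(T[160:220,275:410],None,fx=5.5,fy=5.5,interpolation=cv2.INTER_CUBIC)
b=cv2.resize(S[170:270,270:405],None,fx=2.6,fy=2.6,interpolation=cv2.INTER_CUBIC)
im=np.zeros((600,742,3),np.uint8);im[:a.shape[0],:a.shape[1]]=a[:,:742];im[335:335+b.shape[0],:b.shape[1]]=b
cv2.imwrite('pics/crop3.png',im[:,:,::-1])
```

```text
t 5.875 pos [ 0.5762 -0.0569  0.0386] rot [ 1.7974e+02 -4.0000e-02 -6.5000e-01] F [ -0.32 -12.88   3.25] M [-2.428  0.337 -0.065] q [ -8.  40.  12. 119. -21.  22.  20.] w 0.0004
shift [-0.0005  0.0231  0.0017] turn [ 0.0045 -0.0008 -0.0026]
```

View pics/crop3.png

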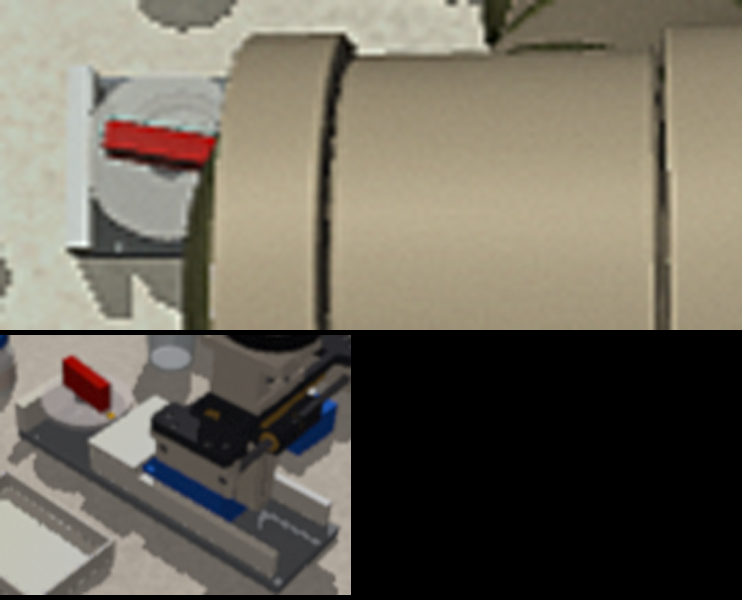

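Against the seal, the force climbs from 5 to 13 N with almost no travel. I'll retract and rise.

{"op": "servo_tool", "data": {
  "commands": [
    [[0,0.01,0],[0,0,0],0],
    [[0,0.025,0],[0,0,0],0],
    [[0,0.03,-0.04],[0,0,0],0],
    [[0,0.03,-0.09],[0,0,0],0],
    [[0,0.03,-0.12],[0,0,0],0.4],
    [[0,-0.03,-0.12],[0,0,0.05],0.4],
    [[0,-0.085,-0.12],[0,0,0.1],0.4],
    [[0,-0.14,-0.12],[0,0,0.15],0.4]
  ]
}}

```text
time_s: 6.98
eef_pos: [0.5776, 0.0851, 0.158]
tool_rot: [179.8, -0.1, -9.3]
force: [-0.1, 0.4, -0.1]
gripper_width: 0.0344
```

Run:
```python
from h import *
go([.577,.1315,.12],-10)
T=r.grab_frame('top');S=r.grab_frame('side')
a=cv2.resize(T[160:220,275:410],None,fx=5.5,fy=5.5,interpolation=cv2.INTER_CUBIC)
b=cv2.resize(S[170:270,270:405],None,fx=2.6,fy=2.6,interpolation=cv2.INTER_CUBIC)
im=np.zeros((600,742,3),np.uint8);im[:a.shape[0],:a.shape[1]]=a[:,:742];im[335:335+b.shape[0],:b.shape[1]]=b
cv2.imwrite('pics/crop4.png',im[:,:,::-1])
```

```text
t 6.975 pos [0.5776 0.0851 0.158 ] rot [ 1.7979e+02 -7.0000e-02 -9.3400e+00] F [-0.14  0.4  -0.08] M [-0.073 -0.011 -0.055] q [-29.  31.  22. 115. -19.  37.  -4.] w 0.0344
shift [-0.0081 -0.0458  0.0379] turn [ 0.0037 -0.0012  0.0115]
```

View pics/crop4.png

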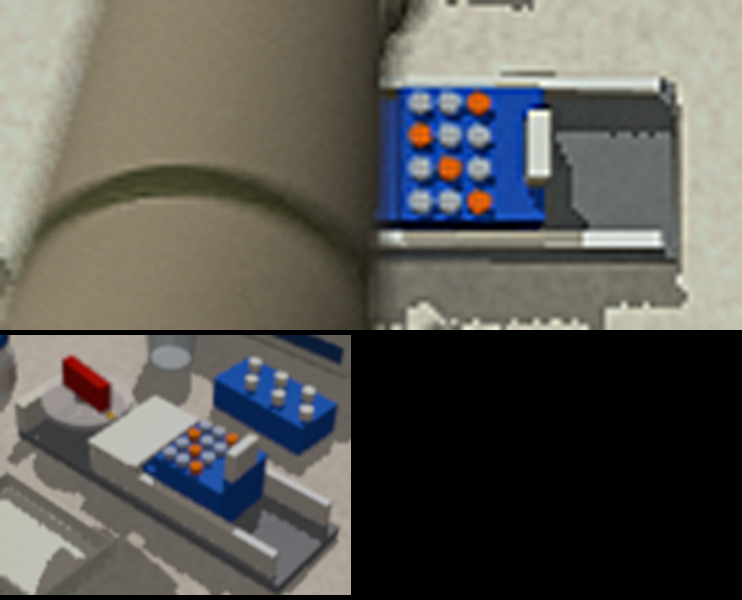

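The cassette slid about 42 mm, so the bolt is about 20 mm from the cam axis, and it sits straight. Next I'll lower over the bar with the jaws across it, and grip.

{"op": "servo_tool", "data": {
  "commands": [
    [[-0.005,-0.03,0.01],[0.003,0,0.01],0.45],
    [[-0.008,-0.046,0.025],[0.004,0,0.012],0.45],
    [[-0.008,-0.046,0.038],[0.004,0,0.012],0.45],
    [[-0.008,-0.046,0.055],[0.004,0,0.012],0.45],
    [[-0.008,-0.046,0.075],[0.004,0,0.012],0.45],
    [[-0.008,-0.046,0.096],[0.004,0,0.012],0.45],
    [[-0.008,-0.046,0.096],[0.004,0,0.012],0.45]
  ]
}}

```text
time_s: 7.95
eef_pos: [0.5753, 0.1359, 0.0594]
tool_rot: [-180.0, 0.2, -9.6]
force: [0.2, -0.1, 0.1]
gripper_width: 0.0417
```

{"op": "servo_tool", "data": {
  "commands": [
    [[0,0,0],[0,0,0],0.1],
    [[0,0,0],[0,0,0],0.1],
    [[0,0,0],[0,0,0],0.1],
    [[0,0,0],[0,0,0],0.1],
    [[0,0,0],[0,0,0],0.1]
  ],
  "newtons": 15
}}

```text
time_s: 8.57
eef_pos: [0.5789, 0.1353, 0.0602]
tool_rot: [-179.9, -0.2, -9.6]
force: [9.0, -2.1, -6.8]
gripper_width: 0.0143
```

```bash
python3 -c "
from h import *
go([.577,.1315,.062],-20)"
```

```text
t 8.575 pos [0.5789 0.1353 0.0602] rot [-179.93   -0.22   -9.6 ] F [ 9.   -2.06 -6.75] M [-0.548 -1.719 -0.005] q [-30.  40.  17. 117. -24.  26.  -4.] w 0.0143
shift [-0.0013  0.0041 -0.0018] turn [-0.0016 -0.0037  0.1815]
```

{"op": "servo_tool", "data": {
  "commands": [
    [[0,0,0],[0,0,0],0.3],
    [[-0.001,0.004,-0.002],[0,0,0],0.3],
    [[-0.001,0.004,-0.002],[0,0,0],0.2],
    [[-0.001,0.004,-0.002],[0,0,0],0.05],
    [[-0.001,0.004,-0.002],[0,0,0],0.05],
    [[-0.001,0.004,-0.002],[0,0,0],0.05]
  ]
}}

```text
time_s: 9.32
eef_pos: [0.5783, 0.1313, 0.0624]
tool_rot: [-179.9, -0.3, -9.6]
force: [5.0, -1.7, -0.6]
gripper_width: 0.0141
```

```bash
python3 -c "
from h import *
go([.578,.1315,.062],-40)"
```

```text
t 9.325 pos [0.5783 0.1313 0.0624] rot [-179.91   -0.33   -9.62] F [ 5.01 -1.72 -0.59] M [-0.43  -0.881  0.039] q [-29.  39.  17. 117. -24.  26.  -4.] w 0.0141
shift [-0.0004 -0.0002  0.0004] turn [-0.003  -0.0052  0.5302]
```

{"op": "servo_tool", "data": {
  "commands": [
    [[0,0,0],[0,0,0.12],0.05],
    [[0,0,0],[0,0,0.24],0.05],
    [[0,0,0],[0,0,0.36],0.05],
    [[0,0,0],[0,0,0.48],0.05],
    [[0,0,0],[0,0,0.5],0.05],
    [[0,0,0],[0,0,0.5],0.05]
  ],
  "newtons": 25
}}

```text
time_s: 10.07
eef_pos: [0.578, 0.1314, 0.0624]
tool_rot: [-179.8, -0.2, -38.2]
force: [1.5, -0.8, 2.1]
gripper_width: 0.0137
```

```bash
python3 -c "
from h import *
go([.578,.1315,.062],-60)"
```

```text
t 10.075 pos [0.578  0.1314 0.0624] rot [-179.79   -0.22  -38.15] F [ 1.52 -0.84  2.14] M [-0.199  0.155 -0.045] q [-34.  41.  24. 118. -34.  28. -23.] w 0.0137
shift [-0.     -0.0001  0.0004] turn [-0.0044 -0.0031  0.3814]
```

{"op": "servo_tool", "data": {
  "commands": [
    [[0,0,0],[0,0,0.12],0.05],
    [[0,0,0],[0,0,0.24],0.05],
    [[0,0,0],[0,0,0.36],0.05],
    [[0,0,0],[0,0,0.45],0.05],
    [[0,0,0],[0,0,0.45],0.05]
  ]
}}

```text
time_s: 10.7
eef_pos: [0.5777, 0.1318, 0.0624]
tool_rot: [-179.7, -0.1, -63.8]
force: [0.5, 0.2, 3.1]
gripper_width: 0.0135
```

```bash
python3 -c "
from h import *
go([.578,.1315,.062],-60)"
```

```text
t 10.7 pos [0.5777 0.1318 0.0624] rot [-1.7974e+02 -8.0000e-02 -6.3800e+01] F [0.48 0.19 3.07] M [ 0.011  0.236 -0.058] q [-38.  42.  31. 118. -43.  31. -40.] w 0.0135
shift [ 0.0004 -0.0002  0.0004] turn [-0.0045 -0.0015 -0.0663]
```

{"op": "servo_tool", "data": {
  "commands": [
    [[0,0,0],[0,0,0.08],0.05],
    [[0,0,0],[0,0,0.15],0.05],
    [[0,0,0],[0,0,0.15],0.05]
  ]
}}

```text
time_s: 11.08
eef_pos: [0.5776, 0.1319, 0.0624]
tool_rot: [-179.7, -0.0, -72.2]
force: [0.7, 0.1, 2.7]
gripper_width: 0.0141
```

```bash
python3 -c "
from h import *
go([.578,.1315,.062],-60)"
```

```text
t 11.075 pos [0.5776 0.1319 0.0624] rot [-1.7973e+02 -3.0000e-02 -7.2220e+01] F [0.69 0.12 2.72] M [-0.021  0.072 -0.064] q [-40.  43.  34. 118. -45.  32. -46.] w 0.0141
shift [ 0.0005 -0.0002  0.0004] turn [-0.0046 -0.0009 -0.2133]
```

{"op": "servo_tool", "data": {
  "commands": [
    [[0,0,0],[0,0,0.06],0.05],
    [[0,0,0],[0,0,0.12],0.05],
    [[0,0,0],[0,0,0.12],0.05]
  ]
}}

```text
time_s: 11.45
eef_pos: [0.5776, 0.132, 0.0624]
tool_rot: [-179.7, 0.0, -78.9]
force: [0.8, 0.9, 3.2]
gripper_width: 0.0139
```

```bash
python3 -c "
from h import *
go([.578,.1315,.062],-60);print(r.sense()['effort'])"
```

```text
t 11.45 pos [0.5776 0.132  0.0624] rot [-1.7974e+02  1.0000e-02 -7.8920e+01] F [0.82 0.86 3.22] M [-0.036  0.127 -0.067] q [-41.  43.  35. 118. -47.  33. -51.] w 0.0139
shift [ 0.0005 -0.0003  0.0004] turn [-0.0046 -0.0006 -0.3301]
[-6.64940639e-02 -6.59464788e+01  1.22598812e+01 -1.09192505e+01
 -5.84740355e-02  1.07015683e-01 -2.87093455e-01]
```

{"op": "servo_tool", "data": {
  "commands": [
    [[0,0,0],[0,0,0.06],0.05],
    [[0,0,0],[0,0,0.12],0.05],
    [[0,0,0],[0,0,0.12],0.05]
  ]
}}

```text
time_s: 11.82
eef_pos: [0.5776, 0.1321, 0.0624]
tool_rot: [-179.7, 0.0, -85.6]
force: [0.3, 0.5, 3.7]
gripper_width: 0.0134
```

```bash
python3 -c "
from h import *
go([.578,.1315,.062],-60);print(r.sense()['effort'])"
```

```text
t 11.825 pos [0.5776 0.1321 0.0624] rot [-1.7974e+02  5.0000e-02 -8.5620e+01] F [0.26 0.47 3.7 ] M [-0.005  0.082 -0.03 ] q [-42.  44.  37. 118. -49.  34. -56.] w 0.0134
shift [ 0.0006 -0.0003  0.0004] turn [-4.600e-03 -2.000e-04 -4.472e-01]
[ 5.68431790e-02 -6.58140850e+01  1.28900975e+01 -1.07271892e+01
 -2.57596927e-02  8.07262631e-02 -2.92148581e-01]
```

{"op": "servo_tool", "data": {
  "commands": [
    [[0,0,0],[0,0,0.04],0.05],
    [[0,0,0],[0,0,0.08],0.05],
    [[0,0,0],[0,0,0.08],0.05]
  ]
}}

```text
time_s: 12.2
eef_pos: [0.5776, 0.1321, 0.0624]
tool_rot: [-179.8, 0.1, -90.2]
force: [1.5, 0.3, 3.6]
gripper_width: 0.0137
```

```bash
python3 -c "
from h import *
go([.578,.1315,.062],-60);print(r.sense()['effort'])"
```

```text
t 12.2 pos [0.5776 0.1321 0.0624] rot [-1.7975e+02  6.0000e-02 -9.0220e+01] F [1.47 0.26 3.63] M [ 0.033  0.116 -0.048] q [-43.  45.  38. 118. -50.  35. -59.] w 0.0137
shift [ 0.0006 -0.0004  0.0004] turn [-4.500e-03 -1.000e-04 -5.275e-01]
[ 2.54362766e-01 -6.58257866e+01  1.32695872e+01 -1.05995983e+01
  3.68834857e-02  2.86763714e-02 -1.84168098e-01]
```

{"op": "servo_tool", "data": {
  "commands": [
    [[0,0,0],[0,0,0.05],0.05],
    [[0,0,0],[0,0,0.1],0.05],
    [[0,0,0],[0,0,0.1],0.05]
  ]
}}

```text
time_s: 12.58
eef_pos: [0.5776, 0.1322, 0.0624]
tool_rot: [-179.8, 0.1, -96.0]
force: [1.2, 0.9, 3.0]
gripper_width: 0.0137
```

```bash
python3 -c "
from h import *
go([.578,.1315,.062],-60);print(r.sense()['effort'])"
```

```text
t 12.575 pos [0.5776 0.1322 0.0624] rot [-1.7976e+02  8.0000e-02 -9.5960e+01] F [1.18 0.95 3.04] M [ 0.075  0.028 -0.044] q [-43.  45.  40. 118. -51.  36. -63.] w 0.0137
shift [ 0.0006 -0.0005  0.0004] turn [-0.0045 -0.     -0.6276]
[ 2.26920191e-01 -6.56867623e+01  1.37754795e+01 -1.03818074e+01
 -8.49120843e-03  5.02695143e-02 -3.06498008e-01]
```

{"op": "servo_tool", "data": {
  "commands": [
    [[0,0,0],[0,0,0.05],0.05],
    [[0,0,0],[0,0,0.1],0.05],
    [[0,0,0],[0,0,0.1],0.05]
  ]
}}

```text
time_s: 12.95
eef_pos: [0.5777, 0.1322, 0.0624]
tool_rot: [-179.8, 0.1, -101.6]
force: [1.0, 0.8, 2.1]
gripper_width: 0.0141
```

```bash
python3 -c "
from h import *
go([.578,.1315,.062],-60);print(r.sense()['effort'][4:])"
```

```text
t 12.95 pos [0.5777 0.1322 0.0624] rot [-1.7976e+02  9.0000e-02 -1.0160e+02] F [0.96 0.83 2.09] M [ 0.02  -0.048  0.318] q [-44.  46.  41. 118. -53.  36. -68.] w 0.0141
shift [ 0.0006 -0.0005  0.0004] turn [-4.600e-03 -1.000e-04 -7.261e-01]
[-0.26417934  0.14734409 -0.64407265]
```

{"op": "servo_tool", "data": {
  "commands": [
    [[0,0,0],[0,0,0],0.05],
    [[0,0,0],[0,0,0],0.05]
  ]
}}

```text
time_s: 13.2
eef_pos: [0.5777, 0.1322, 0.0624]
tool_rot: [-179.8, 0.1, -101.6]
force: [1.4, 0.0, 1.9]
gripper_width: 0.0136
```

```bash
python3 -c "
from h import *
go([.578,.1315,.062],-60);print(r.sense()['effort'][4:])"
```

```text
t 13.2 pos [0.5777 0.1322 0.0624] rot [-1.7976e+02  9.0000e-02 -1.0155e+02] F [1.35 0.05 1.92] M [0.014 0.022 0.28 ] q [-44.  46.  41. 118. -53.  36. -68.] w 0.0136
shift [ 0.0006 -0.0005  0.0004] turn [-0.0046 -0.     -0.7252]
[-0.16334841  0.11055868 -0.29278203]
```

{"op": "servo_tool", "data": {
  "commands": [
    [[0,0,0],[0,0,0.02],0.05],
    [[0,0,0],[0,0,0.04],0.05],
    [[0,0,0],[0,0,0.04],0.05]
  ]
}}

```text
time_s: 13.58
eef_pos: [0.5777, 0.1322, 0.0624]
tool_rot: [-179.8, 0.1, -103.9]
force: [2.1, 0.5, 2.2]
gripper_width: 0.0138
```

```bash
python3 -c "
from h import *
go([.578,.1315,.062],-60);print(r.sense()['effort'][4:])"
```

```text
t 13.575 pos [0.5777 0.1322 0.0624] rot [-1.7976e+02  1.0000e-01 -1.0386e+02] F [2.1  0.48 2.15] M [0.061 0.04  0.383] q [-45.  46.  42. 118. -53.  37. -69.] w 0.0138
shift [ 0.0006 -0.0005  0.0004] turn [-0.0046 -0.     -0.7656]
[-0.23979491  0.13393023 -0.50248146]
```

Torque is about 0.4 N m at a cam angle of about 1.8 rad, which is in the middle of the firm range. I'll stop turning, release, and rise straight up.

{"op": "servo_tool", "data": {
  "commands": [
    [[0,0,0],[0,0,0],0.15],
    [[0,0,0],[0,0,0],0.35],
    [[0,0,0],[0,0,0],0.45],
    [[0,0,0],[0,0,0],0.45],
    [[0,0,-0.03],[0,0,0],0.45],
    [[0,0,-0.08],[0,0,0],0.45],
    [[0,0,-0.13],[0,0,0],0.45],
    [[0,0,-0.15],[0,0,0],0.45]
  ]
}}

```text
time_s: 14.58
eef_pos: [0.5777, 0.1319, 0.2148]
tool_rot: [-179.6, 0.2, -103.9]
force: [-0.7, -0.2, -0.2]
gripper_width: 0.0419
```

Run:
```python
from h import *
go([.578,.1315,.25],-60)
S=r.grab_frame('side')
h=cv2.cvtColor(S[170:270,270:405],cv2.COLOR_RGB2HSV);m=((h[...,0]<6)|(h[...,0]>172))&(h[...,1]>150)&(h[...,2]>60)
ys,xs=np.where(m);print('red',m.sum(),xs.min()+270,xs.max()+270,ys.min()+170,ys.max()+170)
for cy in (.1315,):
  for a in (1.6,1.7,1.75,1.8,1.85):
    y=np.radians(89.5)-a;d=.03*np.array([np.cos(y),np.sin(y),0]);n=.007*np.array([-np.sin(y),np.cos(y),0])
    c=np.array([.578,cy,.077]);p=proj('side',[c+d+n,c+d-n,c-d+n,c-d-n]);print(a,p.round(1).tolist())
cv2.imwrite('pics/crop5.png',cv2.resize(S[150:290,240:420],None,fx=4,fy=4,interpolation=cv2.INTER_CUBIC)[:,:,::-1])
```

```text
t 14.575 pos [0.5777 0.1319 0.2148] rot [-179.62    0.18 -103.88] F [-0.66 -0.24 -0.17] M [-0.007  0.175  0.028] q [-53.  36.  56. 113. -39.  52. -81.] w 0.0419
shift [ 0.0002 -0.0006 -0.0352] turn [-7.500e-03  6.000e-04 -7.659e-01]
red 251 292 313 179 197
1.6 [[308.9, 177.2], [313.1, 179.4], [290.8, 187.8], [295.0, 190.2]]
1.7 [[310.0, 177.5], [313.8, 180.0], [290.2, 187.1], [293.9, 189.8]]
1.75 [[310.5, 177.8], [314.1, 180.4], [289.9, 186.8], [293.4, 189.6]]
1.8 [[311.0, 178.0], [314.3, 180.7], [289.7, 186.4], [292.9, 189.3]]
1.85 [[311.4, 178.2], [314.5, 181.1], [289.5, 186.1], [292.4, 189.1]]
```

View pics/crop5.png

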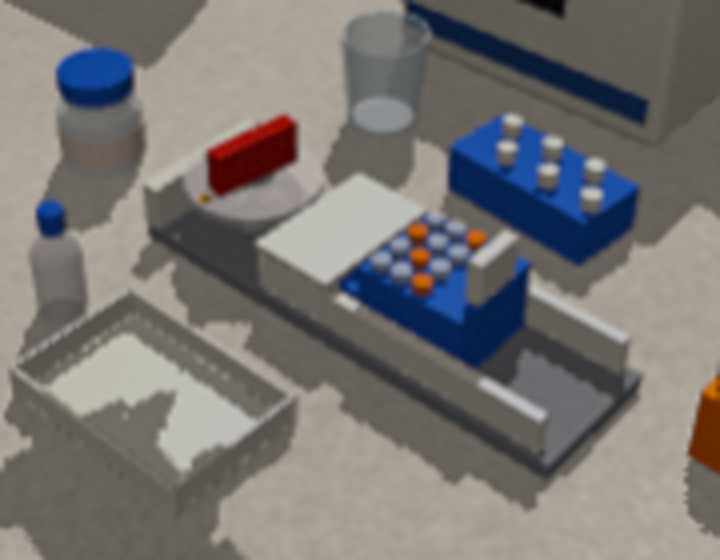

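The bar has turned and stands roughly along world x. The cassette is straight, with its nose under the hood, and the bystanders are in place. Next I'll measure how far the cam eased back, from the slope of the bar's upper edge.

```bash
cat > ang.py <<'E'
from h import *
def slope():
    S=r.grab_frame('side').astype(float); red=S[...,0]-(S[...,1]+S[...,2])/2
    P=[]
    for x in range(294,309):   # subpixel row where redness crosses half of the local value, from above
        c=red[168:196,x];i=int(np.argmax(c>.5*c.max()));j=i-1
        h=.5*np.median(c[i+1:i+4])+.5*np.median(c[max(0,i-6):i-2])
        k=next(k for k in range(max(1,i-3),i+3) if c[k]>h); P.append((x,168+k-1+(h-c[k-1])/(c[k]-c[k-1])))
    P=np.array(P);f=np.polyfit(*P.T,1);return f[0],np.std(P[:,1]-np.polyval(f,P[:,0])),np.polyval(f,301)
def model(a):
    y=np.radians(89.5)-a;d=.03*np.array([np.cos(y),np.sin(y),0]);n=.007*np.array([-np.sin(y),np.cos(y),0]);c=np.array([.578,.1315,.077])
    p=proj('side',[c-.8*d+n,c+.8*d+n]);return (p[1,1]-p[0,1])/(p[1,0]-p[0,0])
s=slope();A=np.linspace(1.3,2.2,181);m=[model(a) for a in A];print('slope',s,'angle',np.interp(s[0],m,A))
E
python3 ang.py
```

```text
slope (np.float64(-0.4611350879466508), np.float64(0.0830453919706486), np.float64(182.5936260017861)) angle 1.7244206116557934
```

The cam eased to about 1.72 rad from 1.805, which leaves thin margin above 12 N. I'll regrip and bring it to the upper-middle of the firm range (about 0.5 N m).

{"op": "servo_tool", "data": {
  "commands": [
    [[0,0,0.03],[0,0,-0.08],0.45],
    [[0,0,0.075],[-0.006,0,-0.08],0.45],
    [[0,0,0.115],[-0.006,0,-0.08],0.45],
    [[0,0,0.14],[-0.006,0,-0.08],0.45],
    [[0,0,0.1525],[-0.006,0,-0.08],0.45],
    [[0,0,0.1525],[-0.006,0,-0.08],0.45],
    [[0,0,0.1525],[-0.006,0,-0.08],0.3],
    [[0,0,0.1525],[-0.006,0,-0.08],0.2]
  ],
  "newtons": 15
}}

```text
time_s: 15.68
eef_pos: [0.5792, 0.1328, 0.0623]
tool_rot: [-179.9, 0.2, -99.3]
force: [-0.7, 0.4, -0.4]
gripper_width: 0.0262
```

{"op": "servo_tool", "data": {
  "commands": [
    [[0,0,0],[0,0,0],0.05],
    [[0,0,0],[0,0,0],0.05],
    [[0,0,0],[0,0,0],0.05]
  ]
}}

```text
time_s: 16.05
eef_pos: [0.5793, 0.132, 0.0628]
tool_rot: [-179.9, 0.2, -99.3]
force: [-1.1, -4.3, 6.2]
gripper_width: 0.0141
```

```bash
python3 -c "
from h import *
go([.578,.1315,.062],-60);print(r.sense()['effort'][4:])"
```

```text
t 16.05 pos [0.5793 0.132  0.0628] rot [-179.85    0.2   -99.28] F [-1.13 -4.34  6.24] M [-0.955  0.584  0.123] q [-44.  45.  41. 118. -52.  36. -66.] w 0.0141
shift [0.0007 0.0012 0.0008] turn [-0.0037  0.0025 -0.6856]
[-0.93067065  0.14610751 -0.07839878]
```

Next I'll return to the earlier angle (+0.08 rad) and read the torque.

{"op": "servo_tool", "data": {
  "commands": [
    [[0,0,0],[0,0,0.03],0.05],
    [[0,0,0],[0,0,0.06],0.05],
    [[0,0,0],[0,0,0.07],0.05],
    [[0,0,0],[0,0,0.07],0.05]
  ],
  "newtons": 25
}}

```text
time_s: 16.55
eef_pos: [0.5793, 0.1319, 0.0629]
tool_rot: [-179.9, 0.2, -103.3]
force: [-1.1, -3.0, 2.5]
gripper_width: 0.0133
```

```bash
python3 -c "
from h import *
go([.578,.1315,.062],-60);print(r.sense()['effort'][4:])"
```

```text
t 16.55 pos [0.5793 0.1319 0.0629] rot [-179.86    0.2  -103.29] F [-1.1  -3.03  2.51] M [-0.669  0.315  0.37 ] q [-44.  46.  42. 118. -53.  37. -69.] w 0.0133
shift [0.0007 0.0012 0.0009] turn [-0.0036  0.0023 -0.7555]
[-0.92180695  0.33480786 -0.46032342]
```

{"op": "servo_tool", "data": {
  "commands": [
    [[0,0,0],[0,0,0.03],0.05],
    [[0,0,0],[0,0,0.05],0.05],
    [[0,0,0],[0,0,0.05],0.05]
  ]
}}

```text
time_s: 16.92
eef_pos: [0.5793, 0.1319, 0.0629]
tool_rot: [-179.9, 0.2, -106.2]
force: [-0.2, -2.5, 2.1]
gripper_width: 0.0139
```

```bash
python3 -c "
from h import *
go([.578,.1315,.062],-60);print(r.sense()['effort'][4:])"
```

```text
t 16.925 pos [0.5793 0.1319 0.0629] rot [-179.87    0.19 -106.16] F [-0.16 -2.53  2.09] M [-0.72   0.332  0.433] q [-45.  46.  42. 118. -53.  37. -71.] w 0.0139
shift [0.0007 0.0012 0.0009] turn [-0.0036  0.0022 -0.8057]
[-1.04372028  0.35277    -0.61373278]
```

Torque is 0.43 N m, with a slope of about 0.13 N m per 0.1 rad, so I'll stop here and release.

{"op": "servo_tool", "data": {
  "commands": [
    [[0,0,0],[0,0,0],0.15],
    [[0,0,0],[0,0,0],0.35],
    [[0,0,0],[0,0,0],0.45],
    [[0,0,0],[0,0,0],0.45],
    [[0,0,-0.03],[0,0,0],0.45],
    [[0,0,-0.08],[0,0,0],0.45],
    [[0,0,-0.13],[0,0,0],0.45],
    [[0,0,-0.15],[0,0,0],0.45]
  ]
}}

```text
time_s: 17.92
eef_pos: [0.5797, 0.1315, 0.2153]
tool_rot: [-179.7, 0.3, -106.2]
force: [0.7, -0.3, -1.1]
gripper_width: 0.0423
```

{"op": "servo_tool", "data": {
  "commands": [
    [[0,0,0],[0,0,0],0.45],
    [[0,0,0],[0,0,0],0.45],
    [[0,0,0],[0,0,0],0.45]
  ]
}}

```text
time_s: 18.3
eef_pos: [0.579, 0.1316, 0.2139]
tool_rot: [-179.8, 0.2, -106.2]
force: [-0.2, 0.3, 0.8]
gripper_width: 0.0423
```

```bash
python3 ang.py
python3 - <<'E'
from h import *
go([.578,.1315,.2],-100)
S=r.grab_frame('side');cv2.imwrite('pics/crop6.png',cv2.resize(S[150:290,240:420],None,fx=4,fy=4,interpolation=cv2.INTER_CUBIC)[:,:,::-1])
E
```

```text
slope (np.float64(-0.44925740146213955), np.float64(0.08727501738202531), np.float64(182.6048420304819)) angle 1.7376578913451761
t 18.35 pos [0.5791 0.1315 0.2141] rot [-179.82    0.23 -106.18] F [-0.43 -0.76 -0.09] M [ 0.035  0.14  -0.034] q [-53.  37.  56. 112. -39.  52. -83.] w 0.0422
shift [0.0004 0.0011 0.0141] turn [-0.0034  0.0038 -0.1078]
```

View pics/crop6.png

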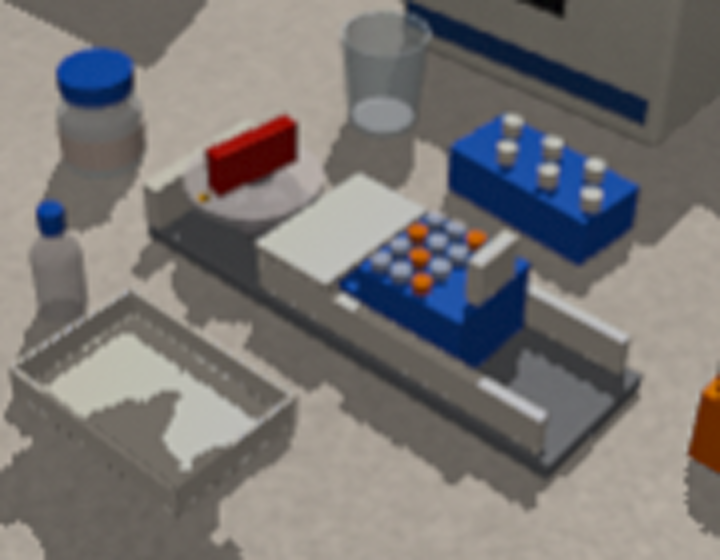

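```bash
python3 -c "
from bench import r
print(r.sign_off())"
```

```text
the job is handed in; nothing more can be done
None
```

I slid the blue cassette in until it met the seal, turned the cam lock until it felt firmly tight, let go, and handed the job in at about 18 s. Nothing I saw suggests a failure, but I could not measure the hook's pull after release.

- **Sliding in:** I pushed on the rear face with closed fingers. The force rose from about 5 N to 13 N with almost no further travel, so the nose had met the seal. The camera put the slide at about 42 mm, leaving the bolt about 20 mm from the cam axis.
- **Turning the cam:** The torque stayed near zero until about 1.67 rad, then rose to 0.38 N m at about 1.81 rad. After I let go, the cam had eased back to about 1.72 rad. I gripped the bar again and tightened it to 0.43 N m at about 1.85 rad by the tool.
- **Final checks:** The last picture shows the cassette straight in its guides, the bystanders in view in place, and the gripper clear above. The timer, the tip box and part of the jar's surroundings were not in that last crop.
- **What disagreed:** After release, the camera put the cam at about 1.74 rad. That is about 0.11 rad back from the tool's reading, slightly more than the stated 0.1 rad. I put this down to slack in the grip and measuring error.
- **Uncertain:** The torque reading may also be off by about 0.05 N m. From the torque I reckon the hook pulls with about 17 N or more, above the required 12 N.

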